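# Set the tea-box shutter to its scribed line and seat the sugar bowl

## Robot

A 6-joint arm with a two-finger parallel gripper is mounted at the origin on the work surface. World frame = base frame: x ahead of the robot, y to its left, z up, the work surface at z = 0. Lengths are in m, angles in rad, forces in N, time in s.
With the tool pointing down it reaches from about 0.35 to 0.875 m from the base axis. Payload 4.2 kg.
Tool frame: the origin (TCP) lies at the very end of the fingers, on their centre line; the grasp point (between the pads) lies 19 mm behind it (env.grip_depth is the distance from the TCP to the grasp point, in m); y points along the fingers, x is the direction in which the jaws open and shut, and the axes are right-handed (so a half turn about y gives the same grasp; the last joint's range is limited). The gripper opens to 85 mm and grips with 20 to 120 N. Pads are 22 mm wide; open, the fingers measure 114 mm over their backs; the gripper's body (76 mm by 85 mm) begins 54 mm behind the grasp point. The pads swing forward as they close: fully open they stand 13 mm farther back than shut.
Start: joints at [1.476, 0.385, 0.008, 0, -1.194, -0.259], TCP at [0.217, 0.586, 0.231] pointing down, gripper open.
Joint ranges: [-3.14, 3.14], [-1.21, 2.06], [-1.07, 1.41], [-3.16, 2.05], [-2.99, -0.16], [-3.1, 3.1]. Speed limits (rad/s): [2.79, 2.79, 3.14, 3.14, 3.14, 3.14].

## Interface

Orientations are given as a unit quaternion [x, y, z, w].
In Python, from plant import env, fingers, eyes gives the robot as it stands. Calls block until the motion is done:
- env.move_to(position, orientation): joint-space move of the TCP to a pose.
- env.line_to(position, feed=0.15, rot=None): straight line of the TCP; rot=None keeps the orientation; feed is the mean speed in m/s.
- env.set_joints(angles): joint-space move.
- fingers.command_gripper(opening, strength=None): finger opening in m; strength is the grip in N (None keeps the last); returns when the fingers have stopped.
- env.dwell(seconds).
- env.solve_ik(position, orientation): joint angles nearest the present ones, or None.
- eyes.camera(name): name is "scene" or "top" or "wrist"; returns (picture, depth): 384x512x3 uint8, red, green, blue; 384x512 float32, m along the optical axis (not along the pixel's ray), 0 where there is no reading.
- eyes.camera_model(name): a dict with "fx", "fy", "cx", "cy" (pixels), "k1" (the pictures are not rectified: a ray, as slopes to the right and down, at radius r is drawn at 1 + k1 r^2 times it, then the intrinsics apply), "world_from_camera" (4x4, takes a point from camera to world coordinates). Camera axes: x right, y up, looking along -z (the intrinsics and any distortion apply to the point x, -y, -z); pixel columns grow to the right and rows downward; lengths in m; the calibration is good to about 2 mm. A picture is of the moment at which its call begins: read the wrist's pose just before it. camera_model takes no time and is no camera call; for the wrist camera it gives the pose at the moment of the call.
A pose or a line that the arm cannot do raises env.MotionError and nothing moves.
- env.finish_job(): hands the job in, once; it reports no verdict.
Readings, each from a call of its own:
- env.read_clock(): time.
- env.read_q(): joint angles.
- env.read_qd(): joint speeds.
- env.read_joint_torque(): joint torques, N m.
- env.read_eef_pos(): TCP position.
- env.read_eef_rot(): TCP orientation.
- env.read_ft_force(): force on the tool from outside, world axes, zero at the start.
- env.read_ft_torque(): the same for the moment, N m.
- env.read_opening(): finger opening in m.
Only numpy, scipy, OpenCV 4.12 (cv2) and the standard library are available. Lean on these libraries where they do the work, as an engineer would, in place of code of your own. Each camera call takes 0.05 s, during which the arm holds its last target.

## Task

Get the tea box ready for the sugar: with the fingertips, press the sprung white shutter down lightly, never hard enough to drive it to the bottom of its springing, and slide it until its orange front edge meets the dark line scribed across the box, stopping there without running past. Let go of the shutter, then take the aluminium sugar bowl by its knob and set it down upright (not dropped) on the floor of the open bay that is left, with the shutter still on its line. Leave everything else on the cabinet where it stands.

Things in the scene. Friction and masses are not known exactly. Their poses are not given: they have to be found in the camera images.
- box: Fixed wooden tea box, 104 mm wide (its x), 325 mm long (y -170 to +155), rim 60 mm high. Origin underneath, on the cabinet top; y runs along the box towards the open bay, z up. A flush hood covers y -170 to -70; from y -70 to +143 it is open above, 80 mm wide (x -40 to +40). The white shutter comes out from under the hood towards +y; beyond its front edge is the open bay, up to y +143.
- bay_floor (a point): Point on the flat cork floor at the bay's far end: x 0, y +143 mm in the box's frame, 20 mm above the cabinet top, so 40 mm below the rim. The bay left open between line and end wall is 93 to 111 mm long and 80 mm wide.
- shutter: White flat sliding panel, 78 mm wide, 4 mm thick, no handle; its rear stays under the hood. Origin: middle of its orange front edge along the box, but given at RIM height; y: the way it slides forward (box +y); z up. It starts 40 to 70 mm short of the line and can run 20 mm or more past it: no stop there. Its real top lies 2 to 24 mm below the rim, differently each time, unmeasured: find it by touch.
- shutter_grip (a point): A good place to press: on the shutter's middle, 30 mm behind the front edge, also given at RIM height. The panel is sprung: it sinks about 3 N per mm, 6 mm of travel, then hard. About 3.5 N along the box slides it, however hard it is pressed; otherwise it stays put. Only the friction of fingertips pressed on its top can carry it: 8 to 11 N of press does, less may slip; over 13 N is too much.
- line: Dark line, 2 mm wide, scribed across the two rims of the box and down their inner faces. Origin: its middle (over the middle of the box's width), at rim height, axes as the box's. Its place along the box differs each time (y = +32 to +50 in the box's frame).
- bowl_center (a point): Lidded aluminium sugar bowl in one piece, 64 mm diameter, 74 mm high with its knob, about 160 to 300 g. This point is its centre, on its axis 37 mm above its underside. The body and lid reach 44 mm above the underside; on it stands an upright black cylindrical knob, 20 mm diameter, from 44 to 74 mm: the place to grip.
- caddy: Bystander: lime green three-tier plastic caddy, 150 x 220 x 195 mm; origin under its centre.
- jug: Bystander: steel milk jug, 84 mm diameter with a handle, 110 mm high; origin under its centre.
- teapot: Bystander: blue ceramic teapot, 125 mm diameter, 210 mm over spout and handle, 127 mm high; origin under its centre.
- stick: Bystander: flat bamboo stirring stick, 200 mm along its y, 7 mm wide, 5 mm high; origin under its centre.
- mug: Bystander: terracotta mug, 80 mm diameter, handle at its +y, 90 mm high; origin under its centre.
- tea_tin: Bystander: round tea tin, 72 mm diameter, 100 mm high; origin under its centre.
Things that resemble listed ones, but are neither listed nor needed, are in the scene too. Leave any blue look-alike of the part that bears bowl_center alone.

How it is judged:
On the way:
1. the shutter's front edge is on the line (within 3 mm), the robot has let go of it, and the bowl is still away from the box's bay (y of shutter in the frame of line between -0.003 and 0.003 m and contact force between each of the arm, the fingers and shutter below 0.1 N and not (z of bowl_center in the frame of box below 0.075 m and x of bowl_center in the frame of box between -0.04 and 0.04 m and y of bowl_center in the frame of box between 0 and 0.15 m)), for 0.2 s.
At the end, for the whole second after the job is handed in: The shutter's front edge is within 3 mm of the middle of the scribed line, and the sugar bowl stands upright (within 0.08 rad) and at rest on the cork floor of the bay (centre 54 to 61 mm above the box's underside), released (y of shutter in the frame of line between -0.003 and 0.003 m and z of bowl_center in the frame of box between 0.054 and 0.061 m and x of bowl_center in the frame of box between -0.03 and 0.03 m and y of bowl_center in the frame of box between 0.055 and 0.145 m and angle between bowl_center's own z axis and vertical below 0.08 rad and linear speed of bowl below 0.02 m/s); the robot touches nothing.
It fails at once if the shutter is pressed or pushed with more than 13 N (contact force between any of the arm, the fingers and shutter above 13 N).
It fails at once if the shutter's edge runs more than 7 mm past the line (y of shutter in the frame of line above 0.007 m).
It fails at once if the bowl is dropped (moves faster than 0.45 m/s with the fingers off it) (contact force between the fingers and bowl below 0.1 N and linear speed of bowl above 0.45 m/s).
It fails at once if a bystander is moved by more than 20 mm (distance of any of caddy, jug, teapot, stick, mug, tea_tin from where it was at the start of the episode above 0.02 m).
It also fails if it takes over 67 s, if anything falls off the work surface, if the arm or the gripper's body presses on something with over 40 N, if the wrist force passes 120 N, or if a joint passes its speed limit or range.

## Working session

There is one attempt and no reset: what is moved stays moved. The work goes in short steps, each a Python script; the robot and the scene stay as the last script left them, time stands still between calls to the robot, and variables do not carry over. Pictures are saved under pics/ and viewed, and the job is handed in when it is done.

```bash
ls; mkdir -p pics; cat > h.py <<'E'
import numpy as np, cv2
from plant import env, fingers, eyes
def save(n,im): cv2.imwrite(f'pics/{n}.png',im[:,:,::-1])
def ray(m,u,v):
    xd=(u-m['cx'])/m['fx']; yd=(v-m['cy'])/m['fy']
    K=np.array([[m['fx'],0,m['cx']],[0,m['fy'],m['cy']],[0,0,1.]])
    p=cv2.undistortPoints(np.array([[[u,v]]],float),K,np.array([m['k1'],0,0,0.]))[0,0]
    T=np.array(m['world_from_camera']); d=T[:3,:3]@np.array([p[0],-p[1],-1.]); return T[:3,3],d
def onz(m,u,v,z):
    o,d=ray(m,u,v); return o+d*(z-o[2])/d[2]
def atdepth(m,u,v,dep):
    o,d=ray(m,u,v); return o+d*dep
E
python3 - <<'E'
from h import *
print(env.read_clock(),env.read_eef_pos(),env.read_eef_rot(),env.read_opening())
for n in ("scene","top","wrist"):
    m=eyes.camera_model(n); im,d=eyes.camera(n); save(n+'0',im); np.savez(f'{n}0.npz',im=im,d=d,m=np.array(m,dtype=object)); print(n,m)
E
```

```text
pics
0.0 [0.21629092 0.58574626 0.23019712] [ 0.40478766 -0.57975292  0.5806984  -0.40351317] 0.08534019096391456
scene {'fx': 486.4968209629145, 'fy': 486.4968209629145, 'cx': 256.97608368404, 'cy': 194.08713714276078, 'k1': -0.10538376807322458, 'world_from_camera': array([[-0.04099224, -0.82365857,  0.5656025 ,  1.31773646],
       [ 0.99908321, -0.04078284,  0.0130189 , -0.00610435],
       [ 0.01234375,  0.56561764,  0.82457523,  1.17665947],
       [ 0.        ,  0.        ,  0.        ,  1.        ]])}
top {'fx': 381.0264635495291, 'fy': 381.0264635495291, 'cx': 248.476570192418, 'cy': 190.9899043868721, 'k1': -0.06916950583797885, 'world_from_camera': array([[ 0.00334544,  0.99638105, -0.08493299,  0.44696736],
       [-0.99999256,  0.00317037, -0.00219608, -0.03324864],
       [-0.00191886,  0.0849397 ,  0.99638425,  1.33667855],
       [ 0.        ,  0.        ,  0.        ,  1.        ]])}
wrist {'fx': 327.5653896463195, 'fy': 327.5653896463195, 'cx': 250.58404659134308, 'cy': 191.5575289749334, 'k1': 0.0048462466224920365, 'world_from_camera': array([[-0.34703131,  0.88808372,  0.30145743,  0.29455757],
       [-0.93785031, -0.32945844, -0.1090593 ,  0.55776636],
       [ 0.00246391, -0.32056894,  0.94722198,  0.37190989],
       [ 0.        ,  0.        ,  0.        ,  1.        ]])}
```

View pics/scene0.png

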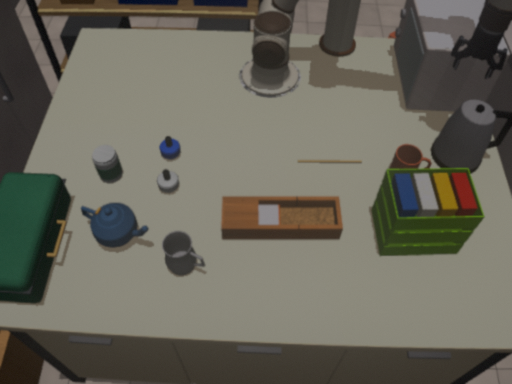

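View pics/top0.png

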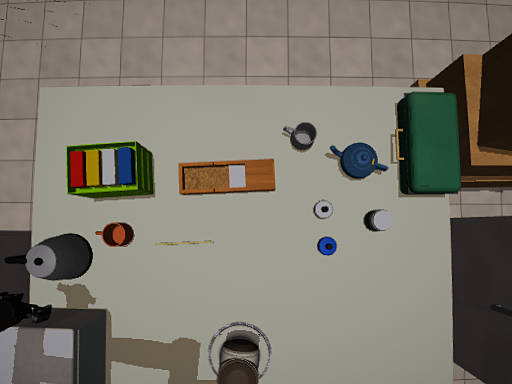

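View pics/wrist0.png

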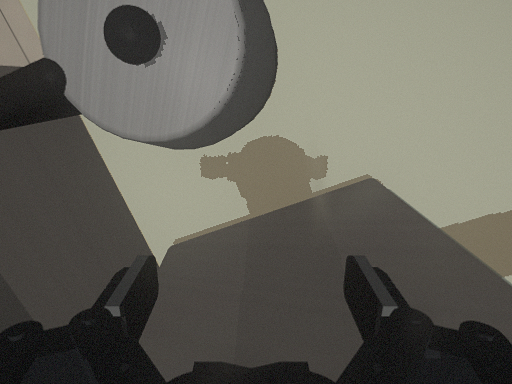

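Scene view: the box lies at (222–341, 197–238), its hood at left and white shutter at (268,214). There are two bowl candidates: silver at (168,180) and blue at (170,147) in the scene view, which are (323,209) and (327,246) in the top view. The silver one fits "aluminium", and the blue one is the look-alike to leave alone. I'll enlarge a crop to confirm and take coarse positions.

```bash
python3 - <<'E'
from h import *
z=np.load('top0.npz',allow_pickle=True); im=z['im'];d=z['d'];m=z['m'].item()
a=cv2.resize(im[150:260,170:345],None,fx=4.5,fy=4.5,interpolation=cv2.INTER_CUBIC); save('topcrop',a)
for n,u,v,h in [('boxTL',180,163,.06),('boxBL',180,193,.06),('boxTR',274,160,.06),('boxBR',274,191,.06),('knob',323.5,209,.074),('blue',327,246,.074),('edge',229,177,.06)]:
    print(n,onz(m,u,v,h).round(3), d[int(v),int(u)], atdepth(m,u,v,d[int(v),int(u)]).round(3))
E
```

```text
boxTL [0.65  0.202 0.06 ] 1.2934043 [0.651 0.203 0.056]
boxBL [0.548 0.2   0.06 ] 1.298756 [0.55  0.204 0.042]
boxTR [ 0.661 -0.117  0.06 ] 1.3486582 [ 0.671 -0.12   0.002]
boxBR [ 0.556 -0.116  0.06 ] 1.3426465 [ 0.561 -0.12  -0.001]
knob [ 0.495 -0.28   0.074] 1.2694393 [ 0.496 -0.281  0.066]
blue [ 0.373 -0.29   0.074] 1.2531111 [ 0.373 -0.29   0.072]
edge [0.603 0.035 0.06 ] 1.310762 [0.606 0.037 0.035]
```

View pics/topcrop.png

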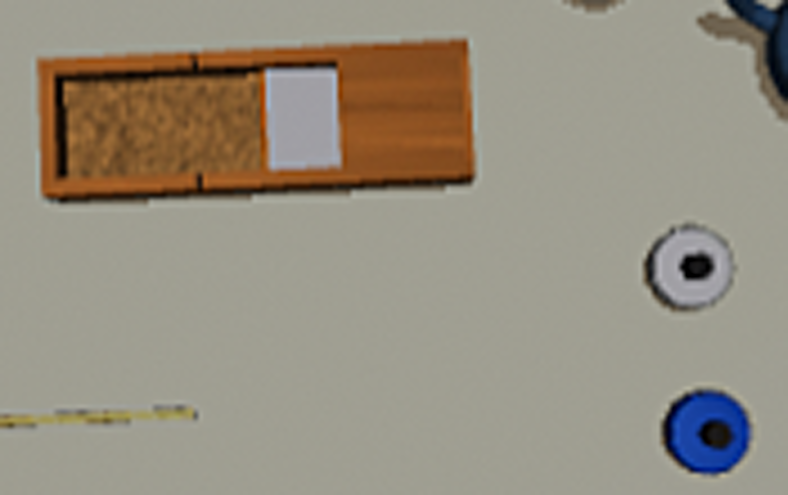

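The crop shows:
- **Bowl:** the silver bowl with the black knob at crop (697,266) is the aluminium one; the blue one at (714,432) is the look-alike.
- **Box:** line marks at crop (195,62) and (199,181), orange edge at crop x≈265.

Next I'll move above the box, with the camera on the bay side, to measure it finely.

```bash
cat >> h.py <<'E'
from scipy.spatial.transform import Rotation as Rn
def quat(camdir, s):
    # camdir: horizontal unit dir (world) in which wrist camera is offset ; tool z = s*camdir
    z=np.append(np.array(camdir)/np.linalg.norm(camdir),0)*s; y=np.array([0,0,-1.]); x=np.cross(y,z)
    return Rn.from_matrix(np.c_[x,y,z]).as_quat()
E
python3 - <<'E'
from h import *
R=Rn.from_quat(env.read_eef_rot()).as_matrix(); m=eyes.camera_model('wrist'); T=m['world_from_camera']
print(R.round(3)); o=R.T@(T[:3,3]-env.read_eef_pos()); print(o.round(4))
s=np.sign(o[2]); bx=np.array([-0.028,0.9996])
for p in ([.604,.06,.2],[.604,0.005,.05],[.6,.14,.07],[.495,-.28,.06],[.6,.14,.2]):
    for dr in (bx,-bx,[1,0],[-1,0]):
        q=quat(dr,s); print(p,dr,env.solve_ik(p,q))
print(env.read_ft_force())
E
```

```text
[[-0.347 -0.     0.938]
 [-0.938 -0.002 -0.347]
 [ 0.002 -1.     0.   ]]
[-0.0005 -0.1416  0.0831]
[0.604, 0.06, 0.2] [-0.028   0.9996] [ 0.36542701  0.37712632 -0.08511145  0.         -1.10855856  2.80416953]
[0.604, 0.06, 0.2] [ 0.028  -0.9996] [ 0.36542701  0.37712632 -0.08511145  0.         -1.10855856 -0.33742312]
[0.604, 0.06, 0.2] [1, 0] [ 0.36542701  0.37712632 -0.08511145  0.         -1.10855856  1.20536932]
[0.604, 0.06, 0.2] [-1, 0] [ 0.36542701  0.37712632 -0.08511145  0.         -1.10855856 -1.93622333]
[0.604, 0.005, 0.05] [-0.028   0.9996] [ 0.27602608  0.53092901 -0.2604435   0.         -0.77942382  2.89357045]
[0.604, 0.005, 0.05] [ 0.028  -0.9996] [ 0.27602608  0.53092901 -0.2604435   0.         -0.77942382 -0.2480222 ]
[0.604, 0.005, 0.05] [1, 0] [ 0.27602608  0.53092901 -0.2604435   0.         -0.77942382  1.29477024]
[0.604, 0.005, 0.05] [-1, 0] [ 0.27602608  0.53092901 -0.2604435   0.         -0.77942382 -1.84682241]
[0.6, 0.14, 0.07] [-0.028   0.9996] [ 0.491598    0.52227384 -0.2115695   0.         -0.83695299  2.67799853]
[0.6, 0.14, 0.07] [ 0.028  -0.9996] [
[... 455 characters left out ...]
04375  0.         -0.75746161  0.25796305]
[0.495, -0.28, 0.06] [1, 0] [-0.22995917  0.47029096 -0.34304375  0.         -0.75746161  1.8007555 ]
[0.495, -0.28, 0.06] [-1, 0] [-0.22995917  0.47029096 -0.34304375  0.         -0.75746161 -1.34083715]
[0.6, 0.14, 0.2] [-0.028   0.9996] [ 0.491598    0.39220832 -0.06157894  0.         -1.11700907  2.67799853]
[0.6, 0.14, 0.2] [ 0.028  -0.9996] [ 0.491598    0.39220832 -0.06157894  0.         -1.11700907 -0.46359412]
[0.6, 0.14, 0.2] [1, 0] [ 0.491598    0.39220832 -0.06157894  0.         -1.11700907  1.07919832]
[0.6, 0.14, 0.2] [-1, 0] [ 0.491598    0.39220832 -0.06157894  0.         -1.11700907 -2.06239433]
[-0.09163182  0.08081284  0.48180482]
```

```bash
python3 - <<'E'
from h import *
t0=env.read_clock()
q=quat([-0.028,0.9996],1)
p=env.read_eef_pos()
env.line_to([p[0],p[1],.36],feed=.3)
env.move_to([.604,.06,.30],q)
env.line_to([.604,.06,.20],feed=.2)
print(env.read_clock())
fingers.command_gripper(0.0,20)
m=eyes.camera_model('wrist'); im,d=eyes.camera('wrist'); save('w1',im); np.savez('w1.npz',im=im,d=d,m=np.array(m,dtype=object))
m=eyes.camera_model('top'); im,d=eyes.camera('top'); save('t1',im); 
print(env.read_clock(),env.read_eef_pos(),env.read_ft_force(),env.read_opening())
E
```

```text
3.9583
4.825 [0.604004   0.06001809 0.19994063] [ 0.890844   -0.11370045 -0.16974307] -0.0003278720686161664
```

View pics/w1.png

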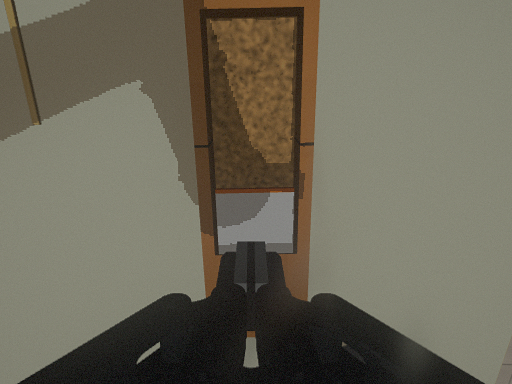

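The wrist view shows line marks at (202,146) and (307,144), the orange edge at v≈190, and the hood edge at v≈254. I'll take the measurements from it.

```bash
python3 - <<'E'
from h import *
z=np.load('w1.npz',allow_pickle=True); im=z['im'];d=z['d'];m=z['m'].item()
save('w1c',cv2.resize(im[130:265,180:330],None,fx=4.4,fy=4.4,interpolation=cv2.INTER_CUBIC))
hsv=cv2.cvtColor(im,cv2.COLOR_RGB2HSV)
for u in (201,202,204,206,304,306,308,310): 
    g=im[135:156,u].sum(1); print(u,135+g.argmin(),g)
for u in range(220,294,10): print(u,[tuple(im[v,u]) for v in range(186,196)])
# depth
def dz(u,v):
    q=d[v-1:v+2,u-1:u+2]; q=q[q>0]; return atdepth(m,u,v,np.median(q)).round(4) if len(q) else None
for u,v in [(230,210),(256,210),(280,210),(230,235),(280,235),(256,180),(250,100),(205,170),(300,170),(212,270),(300,270),(199,60),(309,60)]: print(u,v,dz(u,v))
E
```

```text
201 146 [190 166 207 187 177 181 185 183 175 189 120  98 143 176 190 188 173 179
 185 194 187]
202 145 [182 174 175 179 196 189 177 184 179 193 110 120 127 186 180 188 182 190
 182 167 181]
204 146 [177 182 178 183 180 174 186 181 179 179 130  72 136 188 190 188 185 180
 182 179 192]
206 146 [186 185 177 171 191 181 185 174 167 191 114  98 131 176 176 182 173 182
 194 189 187]
304 143 [270 271 267 259 264 263 262 273 131 144 162 188 257 268 261 266 263 268
 267 259 259]
306 144 [264 269 267 259 257 265 263 205 137 133 196 274 267 272 256 273 271 262
 248 274 263]
308 143 [277 261 268 270 267 278 268 198 150 151 195 269 270 274 272 274 266 259
 269 268 259]
310 143 [266 274 270 271 270 259 273 211 151 160 195 267 278 275 273 272 262 265
 264 266 276]
220 [(np.uint8(77), np.uint8(62), np.uint8(43)), (np.uint8(75), np.uint8(62), np.uint8(37)), (np.uint8(65), np.uint8(40), np.uint8(32)), (np.uint8(67), np.uint8(40), np.uint8(27)), (np.uint8(95), np.uint8(53), np.uint8(24)), (np.uint8(96), np.uint8(54), np.uint8(30)), (np.uint8(100), np.uint8(58), np.uint8(32)), (np.uint8(102), np.uint8(7
[... 2984 characters left out ...]
uint8(25)), (np.uint8(98), np.uint8(54), np.uint8(35)), (np.uint8(94), np.uint8(50), np.uint8(30)), (np.uint8(134), np.uint8(123), np.uint8(105)), (np.uint8(138), np.uint8(138), np.uint8(135)), (np.uint8(135), np.uint8(135), np.uint8(133)), (np.uint8(136), np.uint8(136), np.uint8(132))]
230 210 [0.585  0.0189 0.0355]
256 210 [0.6111 0.0198 0.036 ]
280 210 [0.6353 0.0201 0.0351]
230 235 [ 0.5852 -0.009   0.0354]
280 235 [ 0.6369 -0.0076  0.0354]
256 180 [0.6105 0.0461 0.019 ]
250 100 [0.6022 0.1252 0.0183]
205 170 [0.5638 0.0663 0.0593]
300 170 [0.6484 0.0686 0.0592]
212 270 [ 0.569  -0.0359  0.0593]
300 270 [ 0.6561 -0.0336  0.0592]
199 60 [0.5606 0.1571 0.0594]
309 60 [0.6487 0.1596 0.0588]
```

View pics/w1c.png

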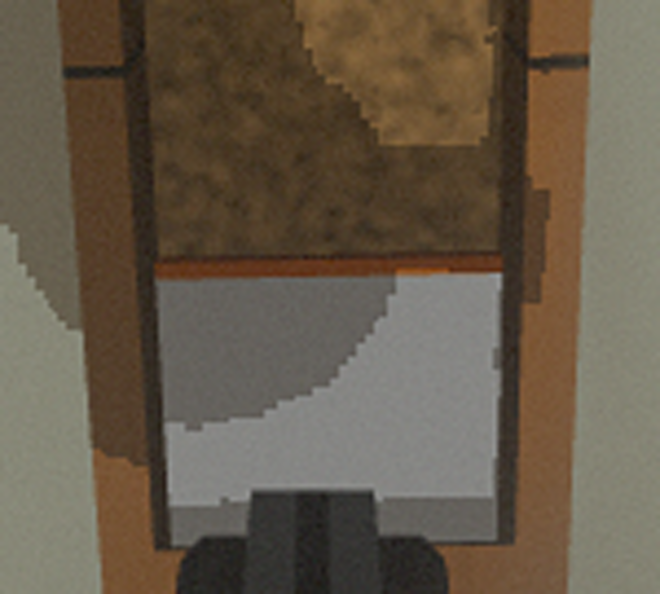

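```bash
python3 - <<'E'
from h import *
z=np.load('w1.npz',allow_pickle=True); im=z['im'];m=z['m'].item()
hsv=cv2.cvtColor(im,cv2.COLOR_RGB2HSV)
L=[];R=[]
for v in list(range(20,140,4))+list(range(150,250,4)):
    w=(hsv[v,:,1]>110)&(hsv[v,:,0]<20)
    idx=np.where(w[180:330])[0]+180
    L.append(onz(m,idx[0]-.5,v,.06)[:2]); R.append(onz(m,idx[-1]+.5,v,.06)[:2])
L=np.array(L);R=np.array(R)
def fit(P):
    x,y,*_=cv2.fitLine(P.astype(np.float32),cv2.DIST_HUBER,0,.01,.01).ravel(),0
    return x
for P in(L,R):
    a=fit(P); s=np.sign(a[1]); print(a[:2]*s,a[2:], 'x at y=.1:',a[2]+(0.1-a[3])*a[0]/a[1])
a=onz(m,204,145.9,.06);b=onz(m,307,143.6,.06);print('line',a,b)
for u in (220,255,290): print('edge', onz(m,u,188.9,.036))
print('hood',onz(m,256,254,.06), 'endwall', onz(m,252,12,.06))
E
```

```text
[-0.04971155  0.9987636 ] [0.55446625 0.09541094] x at y=.1: 0.55423784
[-0.04695496  0.998897  ] [0.6578375  0.09241948] x at y=.1: 0.6574812
line [0.56342802 0.08803538 0.06      ] [0.65247825 0.09248811 0.06      ]
edge [0.57504956 0.04114894 0.036     ]
edge [0.60941969 0.04209308 0.036     ]
edge [0.64379028 0.04303694 0.036     ]
hood [ 0.61194496 -0.01646349  0.06      ] endwall [0.6020189  0.19228406 0.06      ]
```

```bash
cat >> h.py <<'E'
BY=np.array([-0.0483,0.9988]); BX=np.array([0.9988,0.0483])
def ft(n=6,dt=.01):
    s=[]
    for _ in range(n): s.append(env.read_ft_force()); env.dwell(dt)
    return np.mean(s,0),np.std(s,0)
E
python3 - <<'E'
from h import *
t0=env.read_clock()
q=quat(BY,1)
env.move_to([.610,.012,.10],q)
env.line_to([.610,.012,.05],feed=.1); env.dwell(.1)
f0,sd=ft(12); print('bias',f0.round(2),sd.round(2),env.read_clock(),env.read_eef_pos().round(4))
np.save('f0.npy',f0)
z=.042; env.line_to([.610,.012,z],feed=.05)
while z>.030:
    f,_=ft(4); dF=(f-f0)[2]
    if dF>1.2: break
    z-=.0006; env.line_to([.610,.012,z],feed=.03)
print('contact',z,(f-f0).round(2),env.read_eef_pos().round(4),env.read_clock())
for i in range(10):
    f,_=ft(8); dF=(f-f0)[2]; print(z,(f-f0).round(2))
    if dF>8.7: break
    z-=min(.0008,(9.4-dF)/3*.8/1000); env.line_to([.610,.012,z],feed=.01)
print(env.read_eef_pos().round(4),env.read_clock())
m=eyes.camera_model('wrist'); im,d=eyes.camera('wrist'); save('w2',im); np.savez('w2.npz',im=im,d=d,m=np.array(m,dtype=object))
E
```

```text
bias [-0.15  0.21  0.01] [0.43 0.46 0.53] 6.1917 [0.6106 0.0122 0.0509]
contact 0.035399999999999966 [-0.63 -0.14  3.11] [0.6101 0.012  0.0357] 9.65
0.035399999999999966 [-0.67 -0.18  2.45]
0.034599999999999964 [-1.66  0.3   4.58]
0.03379999999999996 [-1.76  0.04  6.26]
0.03299999999999996 [-2.23  0.04  7.9 ]
0.03260005491576521 [-2.68  0.13  8.67]
0.03240509754317801 [-2.57  0.34  8.95]
[0.6102 0.012  0.0334] 11.3
```

View pics/w2.png

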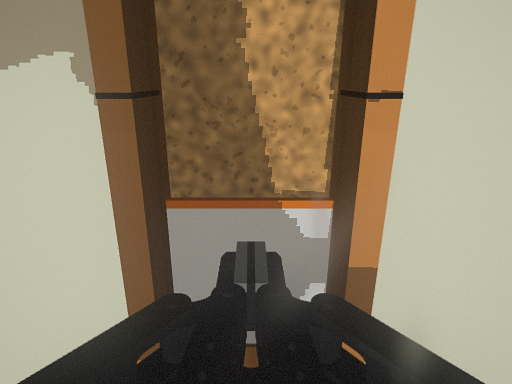

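The view shows line marks at (128,95) and (372,95), and the orange edge at v≈200. I'll compute the remaining distance and slide in chunks while watching the force.

```bash
cat >> h.py <<'E'
def gap(im,m,ztop,dbg=False):
    """edge & line y along BY"""
    hsv=cv2.cvtColor(im,cv2.COLOR_RGB2HSV).astype(int)
    # orange front edge: saturated red-orange columns near middle
    E=[]
    for u in list(range(180,225,3))+list(range(280,325,3)):
        w=(hsv[:,u,1]>190)&(hsv[:,u,0]<14)&(hsv[:,u,2]>110)
        idx=np.where(w[20:240])[0]+20
        if len(idx)>=3: E.append((u,idx[0],idx[-1]))
    return np.array(E)
E
python3 - <<'E'
from h import *
z=np.load('w2.npz',allow_pickle=True); im=z['im'];m=z['m'].item()
hsv=cv2.cvtColor(im,cv2.COLOR_RGB2HSV)
for u in (190,220,270,310): print(u,[(v,*map(int,hsv[v,u])) for v in range(194,212)])
for u in (105,120,135,150,350,365,380,395): print(u,[(v,int(im[v,u].sum())) for v in range(88,103)])
for u in (190,220,270,310): print(onz(m,u,199.5,.034).round(4),BY@onz(m,u,199.5,.034)[:2])
for u in (105,125,375,395): print(onz(m,u,95.5,.06).round(4),BY@onz(m,u,95.5,.06)[:2])
E
```

```text
190 [(194, 16, 129, 91), (195, 17, 124, 103), (196, 17, 123, 108), (197, 15, 137, 95), (198, 10, 152, 82), (199, 12, 151, 81), (200, 11, 182, 108), (201, 13, 206, 136), (202, 11, 194, 137), (203, 12, 188, 138), (204, 11, 188, 138), (205, 11, 185, 138), (206, 13, 198, 135), (207, 12, 204, 134), (208, 13, 118, 138), (209, 21, 17, 146), (210, 21, 18, 143), (211, 14, 20, 142)]
220 [(194, 16, 136, 111), (195, 16, 119, 111), (196, 15, 130, 106), (197, 13, 139, 92), (198, 8, 149, 82), (199, 11, 149, 82), (200, 13, 197, 105), (201, 11, 189, 140), (202, 12, 197, 137), (203, 11, 186, 136), (204, 11, 184, 137), (205, 13, 204, 134), (206, 12, 194, 134), (207, 11, 196, 138), (208, 12, 114, 143), (209, 17, 16, 145), (210, 27, 18, 142), (211, 14, 23, 146)]
270 [(194, 17, 133, 113), (195, 16, 123, 118), (196, 16, 123, 120), (197, 14, 134, 99), (198, 11, 158, 87), (199, 12, 155, 82), (200, 11, 166, 109), (201, 11, 183, 141), (202, 11, 177, 140), (203, 12, 187, 138), (204, 11, 186, 137), (205, 11, 185, 138), (206, 11, 195, 137), (207, 11, 191, 136), (208, 12, 113, 140), (209, 18, 18, 145), (210, 19, 2
[... 1417 characters left out ...]
102, 129)]
380 [(88, 363), (89, 368), (90, 382), (91, 379), (92, 276), (93, 105), (94, 121), (95, 107), (96, 126), (97, 90), (98, 131), (99, 361), (100, 367), (101, 372), (102, 365)]
395 [(88, 357), (89, 352), (90, 375), (91, 229), (92, 193), (93, 106), (94, 97), (95, 110), (96, 105), (97, 111), (98, 138), (99, 384), (100, 369), (101, 366), (102, 364)]
[0.5815 0.042  0.034 ] 0.01383809274402876
[0.5952 0.0426 0.034 ] 0.01383254072687997
[0.6181 0.0437 0.034 ] 0.013823983120637257
[0.6364 0.0446 0.034 ] 0.013817766869949845
[0.558  0.0877 0.06  ] 0.06067666754877491
[0.5647 0.0881 0.06  ] 0.060683532475842863
[0.6488 0.0921 0.06  ] 0.0606752355556178
[0.6555 0.0924 0.06  ] 0.06066703944230814
```

```bash
python3 - <<'E'
from h import *
f0=np.load('f0.npy'); z=.0324; b=np.array([.610,.012])
for s in (.005,.010,.016,.022,.028,.033,.038):
    xy=b+BY*s; env.line_to([*xy,z],feed=.03)
    f,_=ft(8); dF=(f-f0); p=env.read_eef_pos()
    print(s,(p[:2]-b).round(4),p[2].round(4),dF.round(2),env.read_clock())
    if dF[2]>10.3: z+=.0003
    elif dF[2]<8.5: z-=.0003
    if dF[2]>12: break
m=eyes.camera_model('wrist'); im,d=eyes.camera('wrist'); save('w3',im); np.savez('w3.npz',im=im,d=d,m=np.array(m,dtype=object))
print(env.read_clock(),z)
E
```

```text
0.005 [-0.0001  0.0045] 0.0334 [-2.23 -1.84  8.65] 11.7333
0.01 [-0.0003  0.0094] 0.0334 [-2.29 -1.82  8.59] 12.1167
0.016 [-0.0006  0.0154] 0.0334 [-2.22 -2.    8.53] 12.5333
0.022 [-0.0009  0.0214] 0.0334 [-1.92 -1.97  8.67] 12.95
0.028 [-0.0012  0.0273] 0.0334 [-1.97 -2.13  8.54] 13.3667
0.033 [-0.0014  0.0324] 0.0334 [-1.98 -1.77  9.  ] 13.75
0.038 [-0.0017  0.0373] 0.0334 [-2.17 -2.28  8.91] 14.1333
14.1833 0.0324
```

View pics/w3.png

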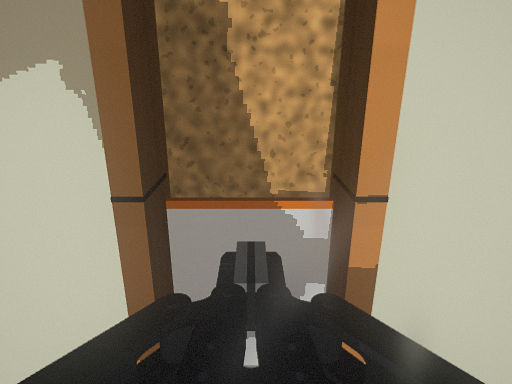

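```bash
cat > meas.py <<'E'
from h import *
def measure(fn,ztop,ul=(115,125,375,385),vr=(160,240)):
    z=np.load(fn,allow_pickle=True); im=z['im'];m=z['m'].item()
    hsv=cv2.cvtColor(im,cv2.COLOR_RGB2HSV).astype(int); e=[];l=[]
    for u in (180,190,205,220,270,280,295,310,320):
        # bottom boundary of orange (to white) and top boundary of bright orange
        c=np.where((hsv[vr[0]:vr[1],u,1]>155)&(hsv[vr[0]:vr[1],u,0]<=14)&(hsv[vr[0]:vr[1],u,2]>100))[0]+vr[0]
        e.append((u,c.min(),c.max(),BY@onz(m,u,c.min()-.2,ztop)[:2]))
    for u in ul:
        g=im[vr[0]:vr[1],u].sum(1).astype(float); base=np.median(g); w=np.clip(base-g-60,0,None)
        i=g.argmin(); a=slice(max(0,i-8),i+9); v=(np.arange(len(g))[a]*w[a]).sum()/w[a].sum()+vr[0]
        l.append((u,v,BY@onz(m,u,v,.06)[:2]))
    e=np.array(e);l=np.array(l); print(e.round(4));print(l.round(4)); print('edge-line mm',1000*(np.median(e[:,3])-np.median(l[:,2])))
E
python3 - <<'E'
from meas import *
measure('w3.npz',.034,vr=(170,240))
z=np.load('w3.npz',allow_pickle=True); im=z['im']; save('w3c',cv2.resize(im[150:230,100:400],None,fx=2.6,fy=5,interpolation=cv2.INTER_CUBIC))
m=z['m'].item()
for u,v in((165,176.5),(167,175.5),(335,178),(333,176.5)): print('inner',BY@onz(m,u,v,.034)[:2])
E
```

```text
[[1.80e+02 1.97e+02 2.08e+02 5.25e-02]
 [1.90e+02 2.01e+02 2.08e+02 5.06e-02]
 [2.05e+02 2.01e+02 2.08e+02 5.06e-02]
 [2.20e+02 2.01e+02 2.08e+02 5.06e-02]
 [2.70e+02 2.01e+02 2.08e+02 5.06e-02]
 [2.80e+02 2.00e+02 2.08e+02 5.11e-02]
 [2.95e+02 2.00e+02 2.08e+02 5.11e-02]
 [3.10e+02 2.01e+02 2.08e+02 5.06e-02]
 [3.20e+02 2.01e+02 2.07e+02 5.06e-02]]
[[1.150000e+02 1.990000e+02 6.100000e-02]
 [1.250000e+02 1.991643e+02 6.090000e-02]
 [3.750000e+02 1.986429e+02 6.110000e-02]
 [3.850000e+02 1.985850e+02 6.110000e-02]]
edge-line mm -10.474173538549799
inner 0.0621837851192164
inner 0.06264840120321268
inner 0.06146511435640203
inner 0.06216458675036865
```

View pics/w3c.png

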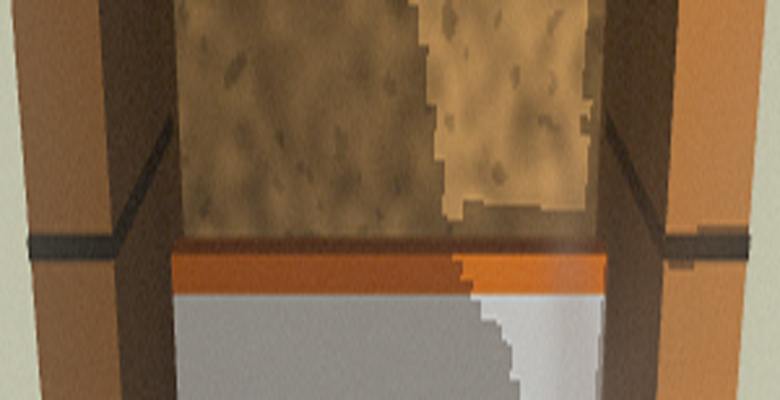

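Nothing slipped: the edge held at v≈200, and the line is now at v≈199 on the rim. About 10 mm remains (estimates 9.7–10.7). I'll move 10 mm, release, and check from above.

```bash
python3 - <<'E'
from h import *
f0=np.load('f0.npy'); z=.0324; b=np.array([.610,.012])
for s in (.043,.048):
    xy=b+BY*s; env.line_to([*xy,z],feed=.03)
    f,_=ft(6); dF=(f-f0); p=env.read_eef_pos()
    print(s,(p[:2]-b).round(4),p[2].round(4),dF.round(2),env.read_clock())
m=eyes.camera_model('wrist'); im,d=eyes.camera('wrist'); save('w4',im); np.savez('w4.npz',im=im,d=d,m=np.array(m,dtype=object))
xy=b+BY*.0477
env.line_to([*xy,.0355],feed=.02)
env.line_to([*xy,.045],feed=.05)
# view: camera above line: tool back by ~83mm
c=np.array([.6065,.0905])-BY*.085
env.line_to([*(xy),.09],feed=.2)
env.line_to([*c,.10],feed=.2); env.dwell(.2)
m=eyes.camera_model('wrist'); im,d=eyes.camera('wrist'); save('w5',im); np.savez('w5.npz',im=im,d=d,m=np.array(m,dtype=object))
print(env.read_clock(),m['world_from_camera'][:3,3])
E
python3 -c "
from meas import *
measure('w4.npz',.034)"
```

```text
0.043 [-0.0019  0.0423] 0.0334 [-1.72 -2.22  8.61] 14.55
0.048 [-0.0022  0.0473] 0.0334 [-1.82 -2.14  8.87] 14.9167
16.6667 [0.60691216 0.08918108 0.24092602]
[[1.80e+02 2.01e+02 2.08e+02 6.06e-02]
 [1.90e+02 2.01e+02 2.08e+02 6.06e-02]
 [2.05e+02 2.01e+02 2.08e+02 6.06e-02]
 [2.20e+02 2.01e+02 2.08e+02 6.06e-02]
 [2.70e+02 1.97e+02 2.08e+02 6.25e-02]
 [2.80e+02 2.00e+02 2.08e+02 6.11e-02]
 [2.95e+02 2.00e+02 2.08e+02 6.11e-02]
 [3.10e+02 2.01e+02 2.08e+02 6.06e-02]
 [3.20e+02 2.01e+02 2.07e+02 6.06e-02]]
[[1.150000e+02 2.233697e+02 6.110000e-02]
 [1.250000e+02 2.232176e+02 6.110000e-02]
 [3.750000e+02 2.231722e+02 6.110000e-02]
 [3.850000e+02          nan          nan]]
edge-line mm nanmeas.py:11: RuntimeWarning: invalid value encountered in scalar divide
  i=g.argmin(); a=slice(max(0,i-8),i+9); v=(np.arange(len(g))[a]*w[a]).sum()/w[a].sum()+vr[0]
```

View pics/w5.png

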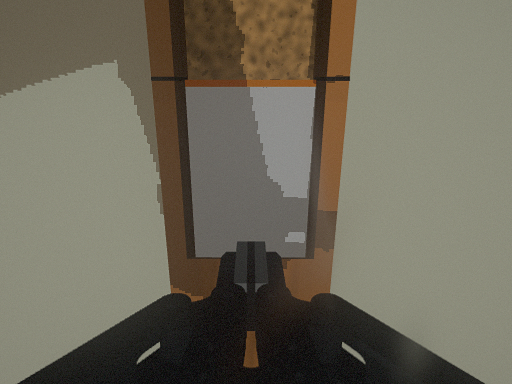

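View pics/w4.png

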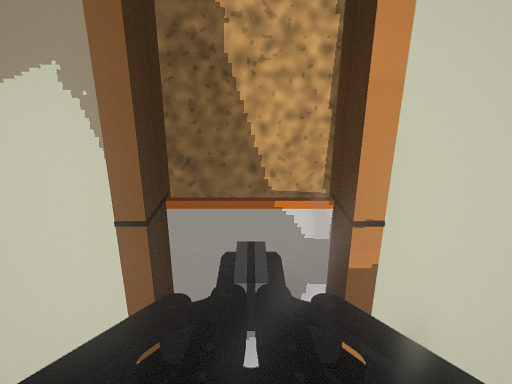

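```bash
python3 - <<'E'
from h import *
z=np.load('w5.npz',allow_pickle=True); im=z['im'];m=z['m'].item()
hsv=cv2.cvtColor(im,cv2.COLOR_RGB2HSV)
for u in (200,225,290,305): print(u,[(v,*map(int,hsv[v,u])) for v in range(76,90)])
for u in (158,170,335,345): print(u,[(v,int(im[v,u].sum())) for v in range(72,84)])
for v in (79.5,80,80.5): print(v,BY@onz(m,255,v,.0365)[:2])
for v in (77.5,78,78.5): print(v,[BY@onz(m,u,v,.06)[:2] for u in(165,340)])
save('w5c',cv2.resize(im[60:110,140:360],None,fx=3.5,fy=7,interpolation=cv2.INTER_CUBIC))
E
```

```text
200 [(76, 16, 124, 78), (77, 16, 117, 83), (78, 16, 126, 79), (79, 13, 141, 85), (80, 12, 189, 104), (81, 12, 193, 103), (82, 13, 204, 104), (83, 10, 177, 104), (84, 12, 182, 105), (85, 13, 199, 100), (86, 13, 163, 105), (87, 38, 19, 110), (88, 11, 19, 105), (89, 20, 21, 108)]
225 [(76, 14, 125, 86), (77, 16, 124, 84), (78, 17, 126, 83), (79, 14, 138, 87), (80, 12, 183, 106), (81, 12, 182, 105), (82, 12, 180, 106), (83, 12, 184, 100), (84, 10, 170, 108), (85, 12, 192, 101), (86, 11, 156, 106), (87, 40, 14, 110), (88, 15, 19, 108), (89, 23, 22, 105)]
290 [(76, 18, 130, 106), (77, 16, 129, 103), (78, 17, 130, 92), (79, 15, 131, 109), (80, 15, 187, 146), (81, 15, 187, 143), (82, 15, 190, 141), (83, 14, 187, 143), (84, 14, 192, 141), (85, 14, 194, 143), (86, 15, 160, 142), (87, 102, 9, 149), (88, 0, 2, 142), (89, 20, 10, 147)]
305 [(76, 17, 136, 120), (77, 17, 130, 124), (78, 18, 132, 126), (79, 15, 140, 131), (80, 15, 212, 142), (81, 14, 197, 140), (82, 14, 194, 142), (83, 13, 183, 142), (84, 14, 193, 143), (85, 13, 195, 144), (86, 14, 150, 143), (87, 100, 10, 148), (88, 10, 5, 142), (89, 10, 5, 141)]
158 [(72, 191), (73, 190), (74, 173), (75, 198), (76, 174), (77, 116), (78, 110), (79, 120), (80, 122), (81, 185), (82, 183), (83, 187)]
170 [(72, 179), (73, 177), (74, 181), (75, 186), (76, 156), (77, 96), (78, 86), (79, 96), (80, 97), (81, 174), (82, 186), (83, 171)]
335 [(72, 266), (73, 281), (74, 271), (75, 279), (76, 167), (77, 119), (78, 125), (79, 134), (80, 125), (81, 282), (82, 267), (83, 273)]
345 [(72, 269), (73, 272), (74, 269), (75, 268), (76, 153), (77, 92), (78, 133), (79, 104), (80, 112), (81, 280), (82, 276), (83, 270)]
79.5 0.06009746181531249
80 0.059818435664905
80.5 0.05953914600856309
77.5 [np.float64(0.06100834911185669), np.float64(0.061040406924840244)]
78 [np.float64(0.060762330489821416), np.float64(0.060794513164121745)]
78.5 [np.float64(0.06051607992891799), np.float64(0.06054838768497803)]
```

View pics/w5c.png

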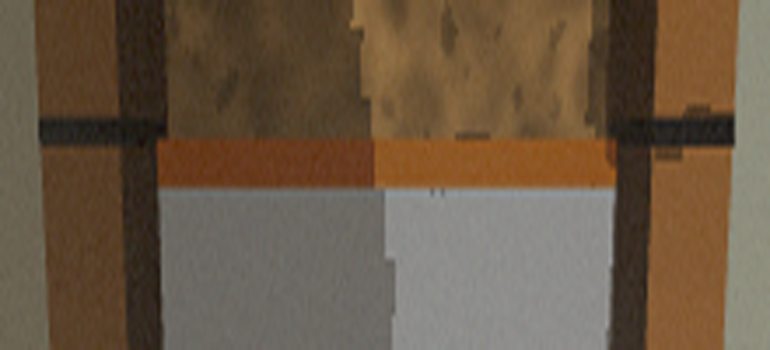

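The wrist view from directly above the line puts the edge at v≈79.4 and the line centre at v≈78.4. That is 0.5 mm short of the line, with the shutter released. Now the bowl.

```bash
python3 - <<'E'
from h import *
q=quat(-BY,1)
p=env.read_eef_pos(); env.line_to([p[0],p[1],.2],feed=.3)
env.move_to([.495,-.27,.20],q)
fingers.command_gripper(0.055,40); 
m=eyes.camera_model('wrist'); im,d=eyes.camera('wrist'); save('w6',im); np.savez('w6.npz',im=im,d=d,m=np.array(m,dtype=object))
print(env.read_clock(),env.read_eef_pos())
E
```

```text
20.025 [ 0.49499798 -0.27001006  0.200018  ]
```

View pics/w6.png

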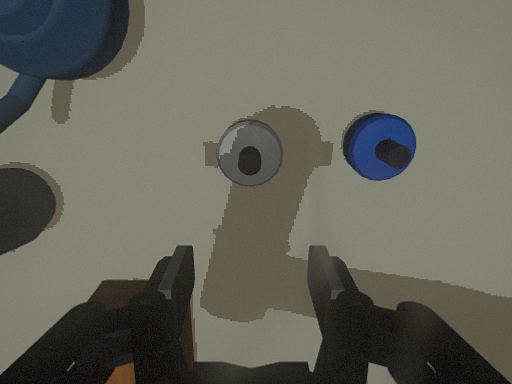

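The silver bowl is at (249,153) with its knob at (250,160); the blue look-alike is at (380,146). I'll segment the silver bowl and its knob.

```bash
python3 - <<'E'
from h import *
z=np.load('w6.npz',allow_pickle=True); im=z['im'];d=z['d'];m=z['m'].item()
save('w6c',cv2.resize(im[100:210,190:310],None,fx=5,fy=5,interpolation=cv2.INTER_CUBIC))
g=im.sum(2); mask=np.zeros(g.shape,np.uint8); mask[125:185,220:280]=(g[125:185,220:280]<135)
n,lab,st,ce=cv2.connectedComponentsWithStats(mask); k=1+st[1:,4].argmax(); print(st[k],ce[k])
x,y,w,h,_=st[k]
P=[]
for vv in range(115,195,2):
    for uu in range(210,290,2):
        if d[vv,uu]>0: P.append((uu,vv,*atdepth(m,uu,vv,d[vv,uu])))
P=np.array(P)
t=P[P[:,4]>.062]; print('knob top pts',len(t),t[:,2:].mean(0),t[:,4].max(), np.median(t[:,4]))
hh=t[t[:,4]>np.percentile(t[:,4],40)]; print((hh[:,2:4].max(0)+hh[:,2:4].min(0))/2)
b=P[(P[:,4]>.030)&(P[:,4]<.055)]; print('body',(b[:,2:4].max(0)+b[:,2:4].min(0))/2,np.ptp(b[:,2],0),np.ptp(b[:,3],0),np.percentile(b[:,4],[5,50,95]))
print('blob knob top', onz(m,x+w/2-.5,y+h-.5-w/2,.074))
E
```

```text
[238 146  23  29 511] [249.39334638 160.5851272 ]
knob top pts 114 [ 0.49766226 -0.28725364  0.07207894] 0.07450076600688937 0.07270840671164835
[ 0.49774304 -0.28656271]
body [ 0.49792242 -0.28632387] 0.06299041234706676 0.06203081567541496 [0.03601528 0.04040661 0.04219704]
blob knob top [ 0.49783146 -0.2869528   0.074     ]
```

View pics/w6c.png

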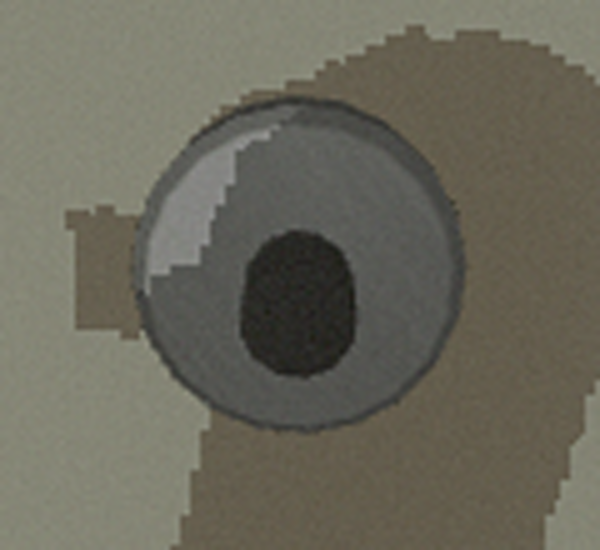

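```bash
python3 - <<'E'
from h import *
q=quat(-BY,1); x,y=.4978,-.2867
env.line_to([x,y,.10],feed=.2); env.line_to([x,y,.0495],feed=.1)
o=fingers.command_gripper(0.0,45); env.dwell(.2); print(env.read_opening(),env.read_eef_pos())
f1,_=ft()
env.line_to([x,y,.08],feed=.06); env.line_to([x,y,.20],feed=.2); env.dwell(.3)
f,_=ft(); print(env.read_opening(),f-f1,env.read_clock())
env.move_to([.6039,.1421,.20],q); env.dwell(.3)
m=eyes.camera_model('wrist'); im,d=eyes.camera('wrist'); save('w7',im); np.savez('w7.npz',im=im,d=d,m=np.array(m,dtype=object))
im,d=eyes.camera('scene'); save('s7',im); print(env.read_opening(),env.read_eef_pos(),env.read_clock())
E
```

```text
0.017700133918974195 [ 0.49802318 -0.28690193  0.05021356]
0.017584892650181524 [ 1.56997832 -0.6578762  -8.1200342 ] 23.7667
0.01778838384179342 [0.60394878 0.14170298 0.20001148] 25.7917
```

View pics/w7.png

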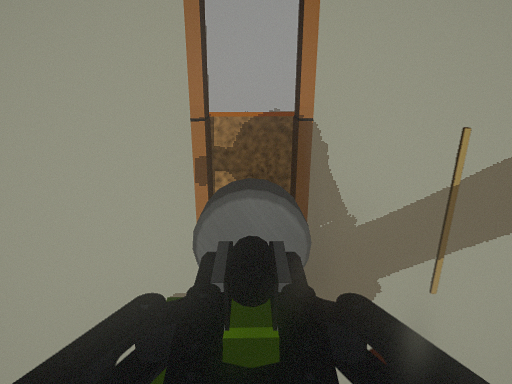

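View pics/s7.png

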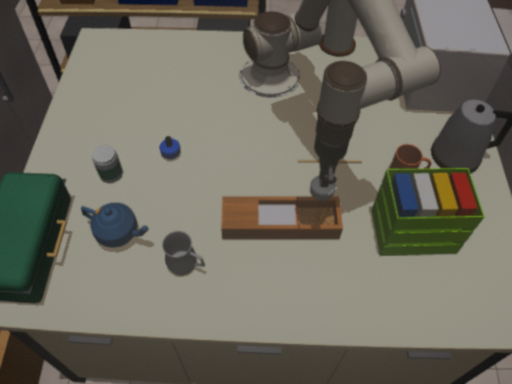

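The bowl hangs upright, centred over the bay: wrist centre u≈251, bay centre u≈253. The edge and the line still coincide, at v≈115 and 119 with parallax. Lowering.

```bash
python3 - <<'E'
from h import *
x,y=.6039,.1421
env.line_to([x,y,.10],feed=.15); env.line_to([x,y,.076],feed=.04); env.dwell(.2)
f0,_=ft(8); z=.076
while z>.066:
    z-=.0007; env.line_to([x,y,z],feed=.02)
    f,_=ft(4); 
    if (f-f0)[2]>2: break
print(z,(f-f0).round(2),env.read_eef_pos(),env.read_clock())
fingers.command_gripper(0.024); env.dwell(.1); fingers.command_gripper(0.05)
env.line_to([x,y,.13],feed=.1)
c=np.array([x,y])+BY*(-.0); env.line_to([x,y,.22],feed=.2); env.dwell(.1)
m=eyes.camera_model('wrist'); im,d=eyes.camera('wrist'); save('w8',im); np.savez('w8.npz',im=im,d=d,m=np.array(m,dtype=object))
im,d=eyes.camera('scene'); save('s8',im); print(env.read_clock())
E
```

```text
0.06969999999999994 [-1.47 -0.1   4.75] [0.603944   0.14211337 0.07026103] 30.175
32.4333
```

View pics/w8.png

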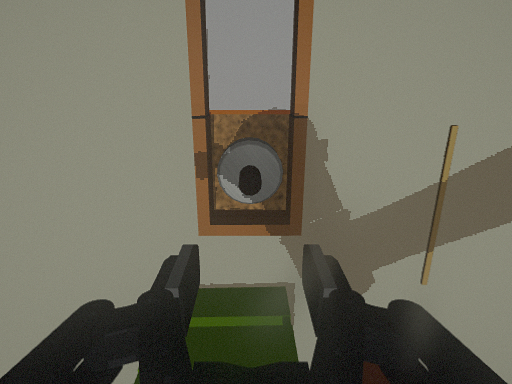

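View pics/s8.png

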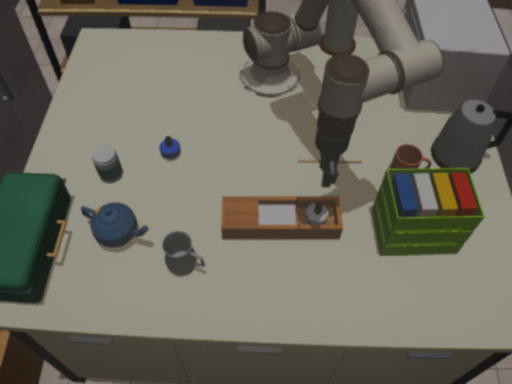

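The bowl stands in the bay at (250,171) and the gripper is clear. I'll do a last numeric check of the edge, the line and the bowl height.

```bash
python3 - <<'E'
from h import *
z=np.load('w8.npz',allow_pickle=True); im=z['im'];d=z['d'];m=z['m'].item()
P=[]
for vv in range(135,208):
    for uu in range(215,290):
        if d[vv,uu]>0: P.append(atdepth(m,uu,vv,d[vv,uu]))
P=np.array(P); k=P[P[:,2]>.085]; b=P[(P[:,2]>.05)&(P[:,2]<.066)]
print('knob',k.mean(0),k[:,2].max(),'body',(b[:,:2].max(0)+b[:,:2].min(0))/2,np.ptp(b[:,0]),np.ptp(b[:,1]))
for u in (220,240,275): print([(v,*map(int,im[v,u])) for v in range(104,117)])
for u in (198,303): print([(v,int(im[v,u].sum())) for v in range(110,123)])
for v in (110,111,112,113,114): print('edge z.036',v,BY@onz(m,250,v,.0365)[:2])
for v in (116,117,118): print('line',v,[BY@onz(m,u,v,.06)[:2] for u in (198,303)])
E
```

```text
knob [0.60385081 0.14192016 0.09244204] 0.09517069660241939 body [0.59876329 0.14458967] 0.07289921167638624 0.06663056543394587
[(104, 136, 136, 133), (105, 141, 139, 137), (106, 139, 138, 137), (107, 137, 137, 133), (108, 139, 136, 136), (109, 138, 143, 143), (110, 140, 84, 46), (111, 140, 85, 40), (112, 137, 81, 35), (113, 139, 83, 33), (114, 116, 87, 53), (115, 116, 90, 62), (116, 114, 88, 57)]
[(104, 137, 138, 135), (105, 137, 139, 135), (106, 138, 137, 136), (107, 140, 139, 138), (108, 140, 143, 140), (109, 137, 140, 144), (110, 140, 86, 41), (111, 138, 85, 36), (112, 141, 88, 40), (113, 139, 82, 34), (114, 121, 88, 55), (115, 111, 85, 59), (116, 113, 86, 57)]
[(104, 138, 140, 136), (105, 139, 139, 136), (106, 140, 141, 140), (107, 105, 105, 99), (108, 108, 107, 100), (109, 111, 112, 107), (110, 102, 61, 34), (111, 100, 55, 29), (112, 101, 58, 39), (113, 106, 63, 43), (114, 87, 63, 38), (115, 81, 67, 47), (116, 78, 62, 44)]
[(110, 283), (111, 277), (112, 283), (113, 289), (114, 274), (115, 278), (116, 125), (117, 157), (118, 164), (119, 289), (120, 284), (121, 281), (122, 264)]
[(110, 277), (111, 274), (112, 275), (113, 284), (114, 288), (115, 209), (116, 122), (117, 130), (118, 185), (119, 192), (120, 200), (121, 207), (122, 194)]
edge z.036 110 0.05651108720826414
edge z.036 111 0.05744548333424314
edge z.036 112 0.05838167586248649
edge z.036 113 0.05931966972531511
edge z.036 114 0.060259469873043016
line 116 [np.float64(0.0597791429263439), np.float64(0.05988413545357027)]
line 117 [np.float64(0.06065494031875284), np.float64(0.060761071926588056)]
line 118 [np.float64(0.06153242860652506), np.float64(0.06163970348638073)]
```

```bash
python3 -c "
from h import *
print(env.read_qd().round(3)); env.finish_job(); print(env.read_clock())"
```

```text
[ 0.001 -0.004  0.009  0.002 -0.002 -0.   ]
the job is handed in; nothing more can be done
the job is handed in; nothing more can be done
```

The job is handed in at about 32 s of the 67 s allowed; it reports no verdict.

- **Shutter:** I pressed it with about 9 N by the force sensor, with readings no higher than about 9 N plus up to 2.7 N sideways. I slid it about 47 mm without slip and let go. Two camera checks put its front edge 0.5 mm short of the line before I fetched the bowl, and 0.7 mm short after the bowl was in place.
- **Bowl:** I took the aluminium bowl by its knob and lowered it until the force reading showed it touching the cork floor. I then released it and backed off. The knob measures about 94 mm above the cabinet at its top, and it is on the bay's centre line. The bowl is upright in the last pictures, with the fingers clear of it.
- **Disagreements:** the shutter's edge-to-line distance differed by up to 1 mm between early views. In the final depth image the outline of the bowl's body came out up to 9 mm too wide, probably because it picked up pixels from the walls, so I relied on the knob instead.
- **Everything else:** the bystanders and the blue look-alike looked unmoved in the last scene picture, though I did not measure them.

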